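# Unlock the screw stock drawer with the T-handled key

### The job

The drawer of the small grey screw cabinet on the bench is locked. Take the key with the T-shaped bar handle out of the cork block, push it fully home in the lock on top of the cabinet, and only then turn it a quarter turn clockwise (seen from above) so that the hidden bolt draws back and the drawer is unlocked. Leave that key standing home in the turned lock and leave the other key, the one with the round knob, in the cork.

Things in the scene. Friction and masses are not known exactly. Their poses are not given: they have to be found in the camera images.
- key_grip (a point): Centre of the bar handle of the steel T-key, upright in a cork block 45 mm high. x along the bar, z up. Bar 56 long, 12 thick (y), 16 mm high: pinch it across its thickness. Below: stem 12 dia. x 22, collar 32 dia. x 4 (underside 34 mm below this point, resting on the cork), flat blade 34 long, 18 (x) by 6 (y) mm, tip 68 mm below this point. 0.12 kg, lifts freely; the other key is 100 mm off in y.
- keyhole (a point): Mouth centre of the lock on the fixed grey cabinet (200 x 150), level with the rim, 96 mm up, on the turning axis; turns with the steel plug (58 x 38 mm). x along plug and slot, z up. Funnel 39 (x) by 26 narrows in 14 mm to a slot 23 by 10, 36 mm deep. Bar goes along x, either way round; home = collar on rim, bar centre 34 mm above. Turns only clockwise, 80 deg, 0.1 N m, stays put; 13 deg play.
- bolt (a joint): How far the bolt, hidden inside the cabinet, is drawn back, in m: 0 = shot, drawer locked; it moves in step with the lock's plug, 0.0025 per 10 degrees, to 0.020 (fully drawn, drawer unlocked) at the plug's 80 degree stop, and stays where it is left. The drawer itself does not move.
- knob_top (a point): Centre of the head of the other steel key, in the other hole of the cork block (70 x 180 x 45 mm, fixed, holes 100 mm apart along its length): same stem, collar, blade and height, but a round knob of 26 mm diameter, 16 mm high, in place of the bar. It stays in the cork.
Things that resemble listed ones, but are neither listed nor needed, are in the scene too. Leave any blue or red look-alike of the part that bears key_grip alone.

How it is judged:
By the outcome, as a careful person would: the job done as asked, in the order asked, and still so for the second after the job is handed in, with the robot touching nothing.
It also fails if it takes over 48 s, if anything falls off the work surface, if the arm or the gripper's body presses on something with over 40 N, if the wrist force passes 120 N, or if a joint passes its speed limit or range.

### The arm

A 6-joint arm with a two-finger parallel gripper is mounted at the origin on the work surface. World frame = base frame: x ahead of the robot, y to its left, z up, the work surface at z = 0. Lengths are in m, angles in rad, forces in N, time in s.
With the tool pointing down it reaches from about 0.325 to 0.775 m from the base axis. Payload 9.3 kg.
Tool frame: the origin (TCP) lies at the very end of the fingers, on their centre line; the grasp point (between the pads) lies 19 mm behind it; z points along the fingers, y is the line along which they close (so a half turn about z gives the same grasp; the last joint's range is limited). The gripper opens to 85 mm and grips with 20 to 120 N. Pads are 22 mm wide; open, the fingers measure 114 mm over their backs; the gripper's body (76 mm by 85 mm) begins 54 mm behind the grasp point. The pads swing forward as they close: fully open they stand 13 mm farther back than shut.
Start: joints at [1.05, 0.259, 0.021, 1.334, 0, 1.418], TCP at [0.198, 0.513, 0.231] pointing down, gripper open.
Joint ranges: [-3.04, 3.04], [-0.91, 1.82], [-1.04, 1.36], [-1.92, 1.95], [-1.52, 1.45], [-3.14, 3.14]. Speed limits (rad/s): [2.22, 2.22, 2.79, 3.14, 3.14, 3.14].

### API

Orientations are given as a unit quaternion [w, x, y, z].
In Python, from rig import bot, vision, order gives the robot as it stands.
- The arm moves only by the shell command python3 -m creep 'ROWS' [OPENING] [FORCE]. ROWS is JSON, a list of rows, each a list of 6 numbers: the shift along the tool's x, y, z as a fraction of full scale, then the turn, a rotation vector about the tool's x, y, z as a fraction of full scale. In form: [[x, y, z, rx, ry, rz], ...]. A call has exactly 10 rows; each row is the pose to reach, as a shift and turn from the pose commanded when the call began, along the tool's axes at that moment; what a row does not reach only later rows make up. Full scale, the value 1, is 200 mm for a shift and 90 degrees for a turn. A row lasts 1/10 s, in which the tool goes at most 50 mm and 8.59 degrees, less where a joint would pass 70% of its speed; a pose out of reach is approached as far as the arm can. A call with a number of a shift or a turn outside -1 to 1 is refused whole. A call with a gripper value outside its range is refused whole. OPENING is the closure, from 0 (fully open) to 1 (shut), set as the call begins (- or left out, the last holds). The fingers move at their own pace and stop on an object; FORCE is the grip in N (left out, the last holds). Time passes only in rows, so rows that repeat a pose let the fingers close, or fill a call up. It gives the time, the measured TCP pose, the force, the opening and the grip force at its end, in the units of the state.
- bot.state(): the state, without advancing time (a new reading comes with each control period).
- vision.get_image(name): name is "side" or "top"; returns (picture, depth): 420x560x3 uint8, red, green, blue; 420x560 float32, m along the optical axis (not along the pixel's ray), 0 where there is no reading.
- vision.get_calibration(name): a dict with "fovy" (degrees; the focal length in pixels is half the picture's height over the tangent of half this angle, whatever the lens; pixels are square), "cx", "cy" (the principal point, pixels), "k1" (the pictures are not rectified: a ray, as slopes to the right and down, at radius r is drawn at 1 + k1 r^2 times it, then the intrinsics apply), "rvec" (rotation vector, rad) and "tvec" (3), from world to camera coordinates, as OpenCV has them. Camera axes: x right, y down, z forward; pixel columns grow to the right and rows downward; lengths in m; the calibration is good to about 2 mm. A picture is of the moment at which its call begins. get_calibration takes no time and is no camera call.
- order.hand_in(): hands the job in; it is judged then, once.
The state is a dict: "t": time; "joint_pos": joint angles; "qvel": joint speeds; "effort": joint torques, N m; "tool_pos": TCP position; "tool_rot": TCP orientation; "force": force on the tool from outside, world axes, zero at the start; "torque": the same for the moment, N m; "finger_gap": opening from 0.0 (shut) to 1.0 (fully open); "grasp_force": force on a finger pad.
Only numpy, scipy, OpenCV 4.12 (cv2) and the standard library are available. Lean on these libraries where they do the work, as an engineer would, in place of code of your own. Each camera call takes 0.05 s, during which the arm holds its last target. There are 200 camera calls.

## Working session

There is one attempt and no reset: what is moved stays moved. The work goes in short steps, Python scripts to look and compute and a shell command to move; the robot and the scene stay as the last step left them, time stands still between calls to the robot, and variables do not carry over. Pictures are saved under pics/ and viewed, at most 10 in all, crops included, and the job is handed in when it is done.

```bash
mkdir -p pics
cat > h.py <<'E'
import numpy as np, cv2
from rig import bot, vision, order
def grab(n,f=None):
    im,d=vision.get_image(n); np.savez(f'/tmp/{n}.npz',im=im,d=d)
    if f: cv2.imwrite(f'pics/{f}.png',im[:,:,::-1])
    return im,d
def cal(n):
    c=vision.get_calibration(n); R=cv2.Rodrigues(np.array(c['rvec'],float))[0]; t=np.array(c['tvec'],float).ravel()
    return c,R,t
def rays(n,uv):
    c,R,t=cal(n); f=210/np.tan(np.radians(c['fovy'])/2)
    q=(np.asarray(uv,float).reshape(-1,2)-[c['cx'],c['cy']])/f
    s=q.copy()
    for _ in range(20): s=q/(1+c['k1']*(s**2).sum(1,keepdims=True))
    return -R.T@t, np.c_[s,np.ones(len(s))]@R
def plane(n,uv,z):
    o,d=rays(n,uv); return o+d*((z-o[2])/d[:,2])[:,None]
def cloud(n,d):
    v,u=np.mgrid[:420,:560]; o,r=rays(n,np.c_[u.ravel(),v.ravel()])
    return (o+r*d.reshape(-1,1)).reshape(420,560,3)
E
python3 - <<'E'
from h import *
for n in('side','top'):
    grab(n,n+'0'); print(n,cal(n)[0])
print(bot.state())
E
```

```text
side {'fovy': 53.419002638275295, 'cx': 274.82923396027974, 'cy': 206.87383337788648, 'k1': -0.131853140296934, 'rvec': array([ 0.175993  , -2.91671283,  1.00870373]), 'tvec': array([0.53211583, 0.04423537, 0.7351115 ])}
top {'fovy': 42.83263205115407, 'cx': 286.8885668113077, 'cy': 206.53537711853198, 'k1': -0.18468616618185688, 'rvec': array([ 2.17225689, -2.00195845,  0.23213062]), 'tvec': array([0.04689988, 0.5409237 , 0.83379453])}
{'t': 0.1, 'joint_pos': array([1.05041423e+00, 2.59196171e-01, 2.08321634e-02, 1.33371138e+00,
       1.86364163e-05, 1.41821638e+00]), 'qvel': array([ 0.00166959, -0.00062675,  0.00131265,  0.0009395 , -0.00040307,
        0.00010036]), 'effort': array([ 4.95646862e-03, -5.56691694e+01,  3.45073342e+01,  1.15479995e-02,
       -1.89661869e-04, -9.84222709e-06]), 'tool_pos': array([0.19762342, 0.51299951, 0.23069172]), 'tool_rot': array([-2.19947333e-04,  1.82866216e-01,  9.83137599e-01, -6.00589094e-04]), 'force': array([-0.19700796, -0.03943617,  0.30955041]), 'torque': array([-0.03064913, -0.04397903, -0.01816604]), 'grasp_force': 0.0, 'finger_gap': 0.9970128586328509}
```

View pics/top0.png

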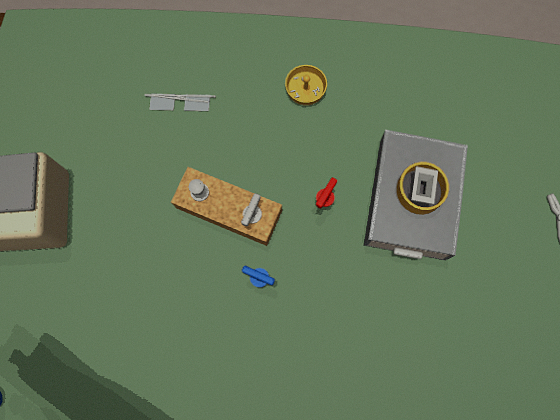

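View pics/side0.png

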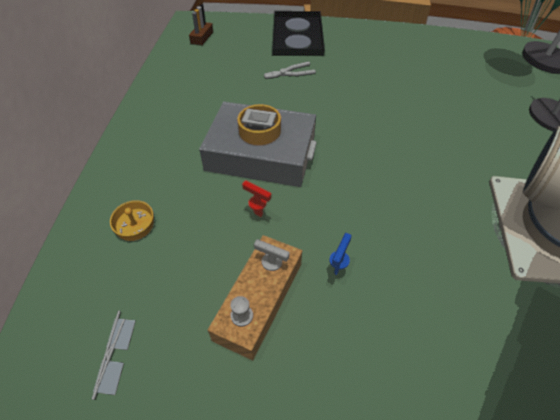

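The top view shows the T-bar at about (251,209) in the cork and the knob at (198,188). The brass lock with its steel plug and slot is at (424,187). In the side view the bar is at (271,250) and the plug at (260,118).

```bash
cat > m.py <<'E'
from h import *
def blob(n,u0,u1,v0,v1,z0,z1,zp,name,smax=60,vmin=0):
    f=np.load(f'/tmp/{n}.npz'); P=cloud(n,f['d']); im=f['im']
    hsv=cv2.cvtColor(im,cv2.COLOR_RGB2HSV)
    m=np.zeros((420,560),bool); m[v0:v1,u0:u1]=1
    m&=(P[:,:,2]>z0)&(P[:,:,2]<z1)&(hsv[:,:,1]<smax)&(hsv[:,:,2]>=vmin)
    v,u=np.nonzero(m); 
    Q=plane(n,np.c_[u,v],zp)[:,:2].astype(np.float32)
    r=cv2.minAreaRect(Q*1000); b=cv2.boxPoints(r)
    e=max((b[1]-b[0],b[2]-b[1]),key=np.linalg.norm)
    print(name,n,len(u),'ctr',np.round(r[0],1),'size',np.round(r[1],1),'long axis deg',round(np.degrees(np.arctan2(e[1],e[0]))%180,1),'medz',np.median(P[m][:,2]).round(4),'cloud mean',P[m].mean(0).round(4))
    return m
if __name__=='__main__':
    a=blob('top',235,270,190,228,.068,.1,.087,'bar')
    k=blob('top',180,215,172,205,.068,.1,.087,'knob')
    p=blob('top',395,455,155,218,.08,.11,.096,'plug',60,90)
    b=blob('side',245,300,230,265,.068,.1,.087,'bar')
    p2=blob('side',235,285,105,130,.08,.11,.096,'plug',60,90)
    o=[]
    for n,ms,(u,v,w,h) in(('top',(a,p),(390,150,70,70)),('top',(a,p),(225,180,70,70)),('side',(b,p2),(225,90,70,70)),('side',(b,p2),(235,225,70,70))):
        im=np.load(f'/tmp/{n}.npz')['im'][:,:,::-1].copy(); c=im[v:v+h,u:u+w].copy()
        im[ms[0]|ms[1]]=(255,0,255)
        o.append(np.vstack([cv2.resize(x,(196,196),interpolation=0) for x in(c,im[v:v+h,u:u+w])]))
    cv2.imwrite('pics/crop1.png',np.hstack(o))
E
python3 m.py
```

```text
bar top 260 ctr [520.8 149.3] size [13.3 56.5] long axis deg 159.5 medz 0.0869 cloud mean [0.5205 0.1496 0.0861]
knob top 199 ctr [551.9 243.2] size [27.2 24.4] long axis deg 39.5 medz 0.0861 cloud mean [0.5522 0.2434 0.0857]
plug top 691 ctr [ 584.9 -121.2] size [62.8 59.4] long axis deg 83.2 medz 0.0953 cloud mean [ 0.5842 -0.1341  0.0939]
bar side 370 ctr [523.  155.5] size [20.  57.4] long axis deg 160.6 medz 0.0863 cloud mean [0.5223 0.1529 0.0844]
plug side 435 ctr [ 583.1 -133.1] size [42.1 60.3] long axis deg 174.0 medz 0.0951 cloud mean [ 0.5836 -0.1364  0.0929]
```

View pics/crop1.png

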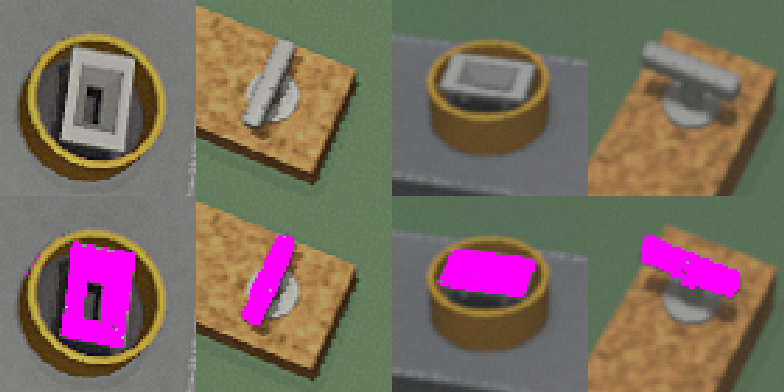

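```bash
cat > to.py <<'E'
import sys
from h import *
from scipy.spatial.transform import Rotation as Ro
def to(x,y,z,yaw):  # mm, deg: tool x axis yaw, tool down
    s=bot.state(); q=s['tool_rot']; R=Ro.from_quat([q[1],q[2],q[3],q[0]])
    T=Ro.from_euler('z',yaw,degrees=True)*Ro.from_euler('x',180,degrees=True)
    d=R.inv().apply(np.array([x,y,z])/1000-s['tool_pos'])/.2
    r=(R.inv()*T).as_rotvec(degrees=True)/90
    print('t',round(s['t'],2),'pos',np.round(s['tool_pos']*1000,1),'yaw',np.degrees(np.arctan2(*R.as_matrix()[[1,0],0])).round(1),'F',np.round(s['force'],1),'row',np.round(d,4),np.round(r,4), 'gap',round(s['finger_gap'],3),'q',s['joint_pos'].round(2))
if __name__=='__main__': to(*map(float,sys.argv[1:]))
E
python3 - <<'E'
from m import *
blob('top',414,440,165,205,.088,.11,.096,'plug',60,90)
f=np.load('/tmp/top.npz');P=cloud('top',f['d']);hsv=cv2.cvtColor(f['im'],cv2.COLOR_RGB2HSV)
m=np.zeros((420,560),bool);m[155:218,390:455]=1
r=m&(hsv[:,:,1]>130)&(hsv[:,:,2]>120)&(P[:,:,2]>.06); print('ring z',np.percentile(P[r][:,2],[5,50,95]))
v,u=np.nonzero(r);Q=plane('top',np.c_[u,v],np.percentile(P[r][:,2],60))
print('ring ctr',cv2.minEnclosingCircle((Q[:,:2]*1000).astype(np.float32)))
# slot floor: dark pixels in plug centre
g=hsv[:,:,2]; print(g[176:200,414:438])
E
python3 to.py 520.5 149.5 160 160
```

```text
plug top 577 ctr [ 583.3 -133.3] size [38.6 59.1] long axis deg 173.3 medz 0.0958 cloud mean [ 0.5841 -0.1348  0.0952]
ring z [0.08362784 0.09417767 0.09668264]
ring ctr ((582.4785766601562, -132.8985595703125), 41.4705696105957)
[[ 80 187 175 173 147 115 123 128 124 127 125 126 124 124 122 121 126 121
  118  94 167 173 183 132]
 [ 89 184 177 172 117 115 119 125 125 123 127 125 126 127 124 126 125 121
  115 122 171 174 183 114]
 [116 182 175 175 116 113 120 121 123 124 122 127 123 126 122 128 122 115
  107 147 172 173 185 103]
 [152 182 174 178 112 115 121 129 128 130 127 125 127 126 122 120 114 113
  103 152 171 175 187  83]
 [162 175 173 176 107 114 113  89  95 111 115 123 132 124 117 117 116 112
  100 154 171 174 189  69]
 [186 177 175 161 110 119 115  26  27  62  66  74  99 112 118 115 118 118
  108 163 174 175 173  68]
 [192 175 176 159 112 122 120  10  16  17  25  10  75 121 120 115 117 115
  101 165 174 176 166  72]
 [188 177 177 149 111 117 102  13  20  25  29  18  91 124 114 115 119 113
  116 167 173 177 150  74]
 [188 175 179 130 111 118  99  57  49  34  28  14  94 125 118 
[... 1013 characters left out ...]
 111 144
  170 176 185 109  73  75]
 [175 178 170 172 157 152 113 116 103 102 104 107 108 111 117 116  92 143
  173 176 185 108  71  82]
 [175 174 175 175 174 174 171 172 168 154 152 130 107  98 102 110  88 151
  175 177 170 100  77  80]
 [176 173 171 172 173 176 176 178 173 174 174 174 171 173 167 146 110 155
  174 178 166  94  75  78]
 [179 173 173 172 173 172 173 173 175 173 176 176 174 175 176 172 169 174
  172 180 152  91  75  82]
 [193 181 179 175 173 174 174 173 171 172 171 174 173 172 175 174 174 173
  171 181 132  79  77  83]]
t 0.1 pos [197.6 513.  230.7] yaw 158.9 F [-0.2 -0.   0.3] row [-2.16   -1.115   0.3544] [-0.0008 -0.0001 -0.0119] gap 0.997 q [1.05 0.26 0.02 1.33 0.   1.42]
```

```bash
python3 -m creep '[[-0.12,-0.06,0,0,0,0],[-0.24,-0.12,0,0,0,0],[-0.36,-0.18,0,0,0,0],[-0.48,-0.25,0,0,0,0],[-0.6,-0.31,0,0,0,0],[-0.72,-0.37,0,0,0,0],[-0.84,-0.43,0,0,0,0],[-0.94,-0.49,0,0,0,0],[-1,-0.52,0,0,0,0],[-1,-0.52,0,0,0,0]]' 0 && python3 -m creep '[[-0.12,-0.06,0,0,0,0],[-0.24,-0.12,0,0,0,0],[-0.36,-0.18,0,0,0,0],[-0.48,-0.25,0,0,0,0],[-0.6,-0.31,0,0,0,0],[-0.72,-0.37,0,0,0,0],[-0.84,-0.43,0,0,0,0],[-0.94,-0.49,0,0,0,0],[-1,-0.52,0,0,0,0],[-1,-0.52,0,0,0,0]]'; python3 to.py 520.8 149.4 120 159.7
```

```text
t: 1.1
tool_pos: [0.3478, 0.3434, 0.2311]
tool_rot: [-0.0, 0.184, 0.983, -0.0]
force: [-0.1, 0.7, -0.5]
finger_gap: 0.997
grasp_force: 0.0
t: 2.1
tool_pos: [0.4968, 0.1751, 0.2309]
tool_rot: [-0.0, 0.183, 0.983, -0.0]
force: [0.0, 0.3, 0.4]
finger_gap: 0.999
grasp_force: 0.0
t 2.1 pos [496.8 175.1 230.9] yaw 158.9 F [0.  0.3 0.4] row [-0.1583 -0.0765  0.5545] [-0.0001 -0.0003 -0.0093] gap 0.999 q [ 0.18  0.22 -0.03  1.32  0.    0.55]
```

```bash
python3 -m creep '[[-0.08,-0.04,0.05,0,0,0],[-0.158,-0.076,0.12,0,0,-0.009],[-0.158,-0.076,0.2,0,0,-0.009],[-0.158,-0.076,0.3,0,0,-0.009],[-0.158,-0.076,0.4,0,0,-0.009],[-0.158,-0.076,0.5,0,0,-0.009],[-0.158,-0.076,0.55,0,0,-0.009],[-0.158,-0.076,0.55,0,0,-0.009],[-0.158,-0.076,0.55,0,0,-0.009],[-0.158,-0.076,0.55,0,0,-0.009]]'; python3 to.py 520.8 149.4 61 159.7; python3 -c "
from h import *
grab('side','side1')"
```

```text
t: 3.1
tool_pos: [0.5207, 0.15, 0.1222]
tool_rot: [0.001, 0.176, 0.984, 0.0]
force: [0.5, 0.3, 0.5]
finger_gap: 1.0
grasp_force: 0.0
t 3.1 pos [520.7 150.  122.2] yaw 159.8 F [0.5 0.3 0.5] row [-0.0008 -0.0028  0.3062] [0.0005 0.0009 0.0006] gap 1.0 q [ 0.13  0.3  -0.21  1.06  0.    0.48]
```

View pics/side1.png

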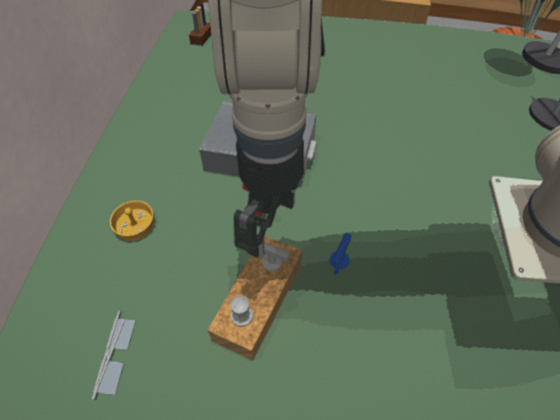

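The side view shows the open gripper directly over the T-bar at (271,250), with the knob at (240,305) and the blue key at (340,258) both clear of it. I'll descend and grip.

```bash
python3 -m creep '[[0,-0.002,0.06,0,0,0],[0,-0.002,0.12,0,0,0],[0,-0.002,0.18,0,0,0],[0,-0.002,0.24,0,0,0],[0,-0.002,0.28,0,0,0],[0,-0.002,0.306,0,0,0],[0,-0.002,0.306,0,0,0],[0,-0.002,0.306,0,0,0],[0,-0.002,0.306,0,0,0],[0,-0.002,0.306,0,0,0]]' 0 && python3 -m creep '[[0,0,0,0,0,0],[0,0,0,0,0,0],[0,0,0,0,0,0],[0,0,0,0,0,0],[0,0,0,0,0,0],[0,0,0,0,0,0],[0,0,0,0,0,0],[0,0,0,0,0,0],[0,0,0,0,0,0],[0,0,0,0,0,0]]' 1 60; python3 to.py 520.8 149.4 160 159.7
```

```text
t: 4.15
tool_pos: [0.5203, 0.1494, 0.0605]
tool_rot: [0.0, 0.176, 0.984, 0.0]
force: [-0.2, 0.2, 0.4]
finger_gap: 1.0
grasp_force: 0.0
t: 5.15
tool_pos: [0.5202, 0.1494, 0.0601]
tool_rot: [0.0, 0.176, 0.984, 0.0]
force: [0.8, 1.6, -0.2]
finger_gap: 0.124
grasp_force: 61.7
t 5.15 pos [520.2 149.4  60.1] yaw 159.7 F [ 0.8  1.6 -0.2] row [-0.0031  0.0011 -0.4995] [0.0001 0.     0.0004] gap 0.124 q [ 0.12  0.35 -0.31  0.91  0.    0.48]
```

```bash
python3 -m creep '[[0,0,-0.05,0,0,0],[0,0,-0.12,0,0,0],[0,0,-0.2,0,0,0],[0,0,-0.3,0,0,0],[0,0,-0.4,0,0,0],[0,0,-0.5,0,0,0],[0,0,-0.6,0,0,0],[0,0,-0.65,0,0,0],[0,0,-0.65,0,0,0],[0,0,-0.65,0,0,0]]'; python3 to.py 583.3 -133.3 190 173.3;  python3 -c "
from h import *
im,_=grab('side','side2')"
```

```text
t: 6.15
tool_pos: [0.5198, 0.1493, 0.1896]
tool_rot: [-0.0, 0.176, 0.984, -0.0]
force: [0.2, 0.3, -1.6]
finger_gap: 0.127
grasp_force: 61.4
t 6.15 pos [519.8 149.3 189.6] yaw 159.7 F [ 0.2  0.3 -1.6] row [-0.7871 -1.2157 -0.0022] [-0.0002 -0.0004 -0.1507] gap 0.127 q [ 0.12  0.26 -0.09  1.23 -0.    0.48]
```

View pics/side2.png

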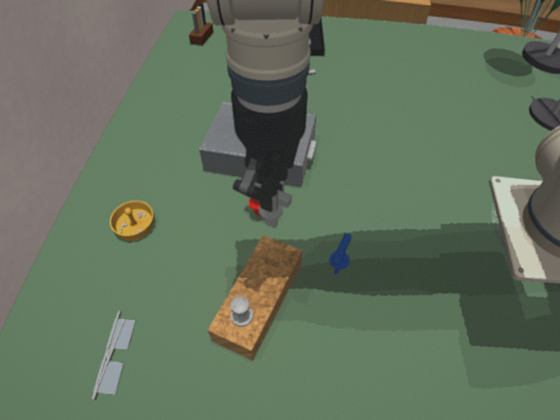

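The key is out of the cork and in the gripper at about (268,212), and the knob key has stayed at (240,308). Next I carry it over to the lock.

```bash
python3 -m creep '[[-0.04,-0.06,0,0,0,0],[-0.09,-0.14,0,0,0,0],[-0.14,-0.22,0,0,0,0],[-0.2,-0.31,0,0,0,0],[-0.25,-0.39,0,0,0,0],[-0.3,-0.47,0,0,0,0],[-0.35,-0.54,0,0,0,0],[-0.4,-0.62,0,0,0,0],[-0.44,-0.68,0,0,0,0],[-0.48,-0.74,0,0,0,0]]' && python3 -m creep '[[-0.04,-0.06,0,0,0,-0.02],[-0.09,-0.13,0,0,0,-0.04],[-0.14,-0.21,0,0,0,-0.06],[-0.19,-0.29,0,0,0,-0.08],[-0.24,-0.37,0,0,0,-0.1],[-0.28,-0.43,0,0,0,-0.12],[-0.3,-0.46,0,0,0,-0.14],[-0.308,-0.476,0,0,0,-0.151],[-0.308,-0.476,0,0,0,-0.151],[-0.308,-0.476,0,0,0,-0.151]]'; python3 to.py 582.6 -133.2 155 173.3
```

```text
t: 7.2
tool_pos: [0.559, -0.0239, 0.1897]
tool_rot: [-0.0, 0.176, 0.984, 0.0]
force: [-0.4, 0.1, -0.4]
finger_gap: 0.13
grasp_force: 61.4
t: 8.2
tool_pos: [0.5836, -0.1332, 0.19]
tool_rot: [-0.0, 0.058, 0.998, 0.0]
force: [0.2, -0.3, -0.8]
finger_gap: 0.125
grasp_force: 61.4
t 8.2 pos [ 583.6 -133.2  190. ] yaw 173.3 F [ 0.2 -0.3 -0.8] row [ 0.0049 -0.0008  0.1752] [ 0.0001 -0.0001 -0.    ] gap 0.125 q [-0.36  0.36  0.06  1.27  0.   -0.25]
```

```bash
python3 -m creep '[[0.005,-0.001,0.02,0,0,0],[0.005,-0.001,0.06,0,0,0],[0.005,-0.001,0.1,0,0,0],[0.005,-0.001,0.14,0,0,0],[0.005,-0.001,0.165,0,0,0],[0.005,-0.001,0.175,0,0,0],[0.005,-0.001,0.175,0,0,0],[0.005,-0.001,0.175,0,0,0],[0.005,-0.001,0.175,0,0,0],[0.005,-0.001,0.175,0,0,0]]'; python3 to.py 582.6 -133.2 111 173.3;  python3 -c "
from h import *
a,_=grab('side');b,_=grab('top')
f=lambda x,u,v:cv2.resize(x[v:v+100,u:u+100,::-1],(390,390),interpolation=2)
cv2.imwrite('pics/c3.png',np.hstack([f(a,210,60),f(b,370,130)]))"
```

```text
t: 9.2
tool_pos: [0.5828, -0.1335, 0.1554]
tool_rot: [0.0, 0.058, 0.998, -0.0]
force: [0.6, -0.2, -0.8]
finger_gap: 0.127
grasp_force: 61.4
t 9.2 pos [ 582.8 -133.5  155.4] yaw 173.3 F [ 0.6 -0.2 -0.8] row [0.0014 0.0014 0.2219] [-0.0001  0.0003  0.0003] gap 0.127 q [-0.37  0.37 -0.01  1.19 -0.   -0.25]
```

View pics/c3.png

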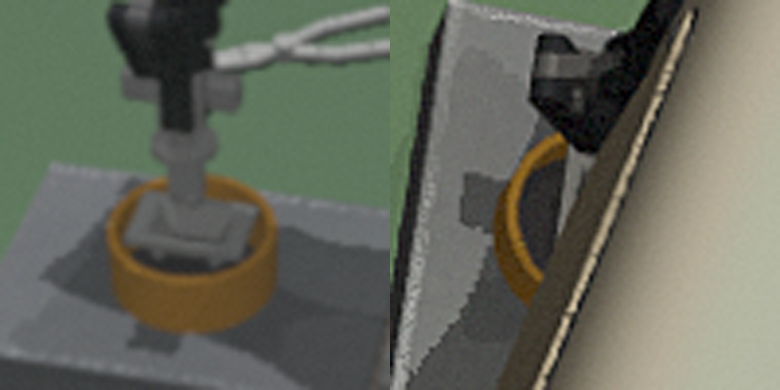

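The side crop shows the blade upright in the grip with its tip over the plug's funnel, lined up with the slot. I'll insert in stages and watch the force.

```bash
python3 -m creep '[[0,0,0.01,0,0,0],[0,0,0.02,0,0,0],[0,0,0.03,0,0,0],[0,0,0.04,0,0,0],[0,0,0.055,0,0,0],[0,0,0.07,0,0,0],[0,0,0.085,0,0,0],[0,0,0.1,0,0,0],[0,0,0.11,0,0,0],[0,0,0.12,0,0,0]]';  python3 to.py 582.6 -133.2 111 173.3
```

```text
t: 10.3
tool_pos: [0.5827, -0.1334, 0.1309]
tool_rot: [0.0, 0.058, 0.998, 0.0]
force: [0.0, -0.1, -0.7]
finger_gap: 0.134
grasp_force: 61.4
t 10.3 pos [ 582.7 -133.4  130.9] yaw 173.3 F [ 0.  -0.1 -0.7] row [0.0008 0.001  0.0997] [0.     0.     0.0003] gap 0.134 q [-0.37  0.38 -0.05  1.13  0.   -0.25]
```

```bash
python3 -m creep '[[0,0,0.01,0,0,0],[0,0,0.02,0,0,0],[0,0,0.03,0,0,0],[0,0,0.04,0,0,0],[0,0,0.05,0,0,0],[0,0,0.06,0,0,0],[0,0,0.07,0,0,0],[0,0,0.08,0,0,0],[0,0,0.085,0,0,0],[0,0,0.09,0,0,0]]';  python3 to.py 582.6 -133.2 111 173.3
```

```text
t: 11.3
tool_pos: [0.5827, -0.1334, 0.113]
tool_rot: [-0.0, 0.058, 0.998, -0.0]
force: [-0.8, 0.1, -0.7]
finger_gap: 0.128
grasp_force: 61.4
t 11.3 pos [ 582.7 -133.4  113. ] yaw 173.3 F [-0.8  0.1 -0.7] row [0.0006 0.0011 0.01  ] [-0.     -0.      0.0003] gap 0.128 q [-0.37  0.39 -0.08  1.09 -0.   -0.25]
```

In freely. Now the last few mm until the collar contacts the rim.

```bash
python3 -m creep '[[0,0,0.002,0,0,0],[0,0,0.004,0,0,0],[0,0,0.006,0,0,0],[0,0,0.008,0,0,0],[0,0,0.01,0,0,0],[0,0,0.011,0,0,0],[0,0,0.012,0,0,0],[0,0,0.013,0,0,0],[0,0,0.014,0,0,0],[0,0,0.014,0,0,0]]';  python3 to.py 582.6 -133.2 111 173.3
```

```text
t: 12.3
tool_pos: [0.5828, -0.1334, 0.111]
tool_rot: [0.0, 0.058, 0.998, -0.0]
force: [-2.0, 1.2, 6.6]
finger_gap: 0.125
grasp_force: 62.6
t 12.3 pos [ 582.8 -133.4  111. ] yaw 173.3 F [-2.   1.2  6.6] row [ 0.0012  0.0009 -0.0001] [-0.0001  0.0005  0.0004] gap 0.125 q [-0.37  0.4  -0.09  1.09  0.   -0.25]
```

```bash
python3 -m creep '[[0,0,0,0,0,0.05],[0,0,0,0,0,0.1],[0,0,0,0,0,0.15],[0,0,0,0,0,0.2],[0,0,0,0,0,0.25],[0,0,0,0,0,0.3],[0,0,0,0,0,0.35],[0,0,0,0,0,0.4],[0,0,0,0,0,0.45],[0,0,0,0,0,0.5]]';  python3 to.py 582.6 -133.2 111 80.3; python3 -c "
from h import *
print(bot.state()['torque'])"
```

```text
t: 13.3
tool_pos: [0.5836, -0.1332, 0.1111]
tool_rot: [0.001, 0.437, 0.899, 0.001]
force: [1.7, 2.1, 5.0]
finger_gap: 0.128
grasp_force: 62.4
t 13.3 pos [ 583.6 -133.2  111.1] yaw 128.2 F [1.7 2.1 5. ] row [ 0.0031 -0.0037  0.0003] [1.500e-03 3.000e-04 5.319e-01] gap 0.128 q [-0.37  0.4  -0.09  1.08  0.    0.54]
[ 0.475323   -0.29528869  0.14499291]
```

```bash
python3 -m creep '[[0,0,0,0,0,0.06],[0,0,0,0,0,0.12],[0,0,0,0,0,0.18],[0,0,0,0,0,0.24],[0,0,0,0,0,0.3],[0,0,0,0,0,0.36],[0,0,0,0,0,0.41],[0,0,0,0,0,0.45],[0,0,0,0,0,0.48],[0,0,0,0,0,0.5]]';  python3 to.py 582.6 -133.2 111 80.3; python3 -c "
from h import *
print(bot.state()['torque'])"
```

```text
t: 14.3
tool_pos: [0.5836, -0.1333, 0.1111]
tool_rot: [0.001, 0.748, 0.664, 0.001]
force: [1.5, 1.4, 5.0]
finger_gap: 0.128
grasp_force: 62.4
t 14.3 pos [ 583.6 -133.3  111.1] yaw 83.2 F [1.5 1.4 5. ] row [ 0.0002 -0.0048  0.0002] [ 0.0014 -0.0002  0.0327] gap 0.128 q [-0.37  0.4  -0.09  1.08  0.    1.32]
[ 0.38861752 -0.22195403  0.07809241]
```

Turning on to the stop, watching the torque.

```bash
python3 -m creep '[[0,0,0,0,0,0.01],[0,0,0,0,0,0.02],[0,0,0,0,0,0.03],[0,0,0,0,0,0.04],[0,0,0,0,0,0.05],[0,0,0,0,0,0.055],[0,0,0,0,0,0.06],[0,0,0,0,0,0.065],[0,0,0,0,0,0.07],[0,0,0,0,0,0.07]]';  python3 to.py 582.6 -133.2 111 80.3; python3 -c "
from h import *
print(bot.state()['torque'])"
```

```text
t: 15.3
tool_pos: [0.5836, -0.1334, 0.111]
tool_rot: [0.001, 0.782, 0.623, 0.001]
force: [1.3, 1.0, 5.0]
finger_gap: 0.128
grasp_force: 62.4
t 15.3 pos [ 583.6 -133.4  111. ] yaw 77.0 F [1.3 1.  5. ] row [-0.0002 -0.0053  0.0002] [ 0.0015 -0.0002 -0.0362] gap 0.128 q [-0.37  0.4  -0.09  1.08  0.    1.43]
[ 0.38850702 -0.37023886  0.20655554]
```

```bash
python3 -m creep '[[0,0,0,0,0,0.01],[0,0,0,0,0,0.02],[0,0,0,0,0,0.03],[0,0,0,0,0,0.035],[0,0,0,0,0,0.04],[0,0,0,0,0,0.045],[0,0,0,0,0,0.05],[0,0,0,0,0,0.05],[0,0,0,0,0,0.05],[0,0,0,0,0,0.05]]';  python3 to.py 582.6 -133.2 111 80.3; python3 -c "
from h import *
for i in range(3): print(bot.state()['torque'])
a,_=grab('side')
cv2.imwrite('pics/c4.png',cv2.resize(a[60:160,210:330,::-1],(720,600),interpolation=2))"
```

```text
t: 16.3
tool_pos: [0.5838, -0.1334, 0.111]
tool_rot: [0.001, 0.806, 0.592, 0.001]
force: [1.7, 1.7, 5.0]
finger_gap: 0.132
grasp_force: 62.7
t 16.3 pos [ 583.8 -133.4  111. ] yaw 72.6 F [1.7 1.7 5. ] row [-0.0009 -0.0058  0.0002] [ 0.0016 -0.0003 -0.0857] gap 0.132 q [-0.37  0.4  -0.09  1.08  0.    1.51]
[ 0.34631321 -0.55243838  0.64093109]
[ 0.34631321 -0.55243838  0.64093109]
[ 0.34631321 -0.55243838  0.64093109]
```

View pics/c4.png

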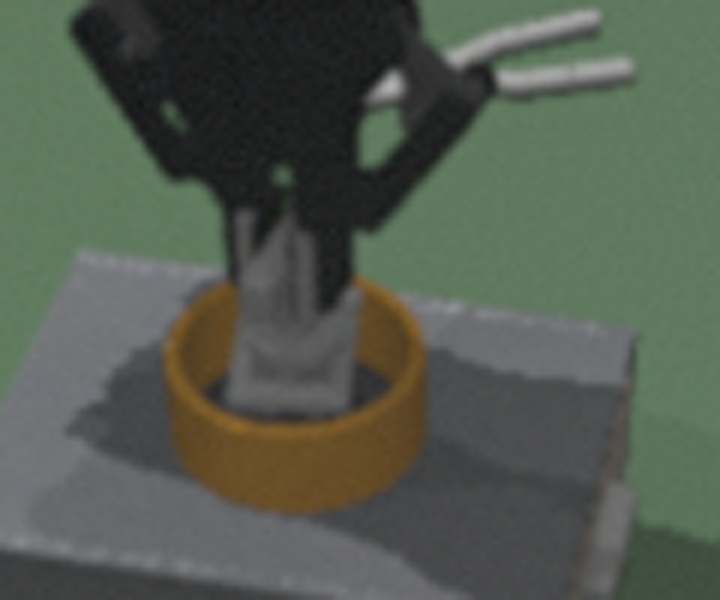

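The plug's slot now points across the cabinet, a quarter turn from before. The torque has climbed to 0.64 N m, so the lock is at its stop. I'll unload the twist (within the play), open, and rise.

```bash
python3 -m creep '[[0,0,0,0,0,-0.02],[0,0,0,0,0,-0.04],[0,0,0,0,0,-0.05],[0,0,0,0,0,-0.05],[0,0,0,0,0,-0.05],[0,0,0,0,0,-0.05],[0,0,0,0,0,-0.05],[0,0,0,0,0,-0.05],[0,0,0,0,0,-0.05],[0,0,0,0,0,-0.05]]' && python3 -m creep '[[0,0,0,0,0,0],[0,0,0,0,0,0],[0,0,0,0,0,0],[0,0,0,0,0,0],[0,0,0,0,0,0],[0,0,0,0,0,0],[0,0,0,0,0,0],[0,0,0,0,0,0],[0,0,0,0,0,0],[0,0,0,0,0,0]]' 0 && python3 -m creep '[[0,0,-0.03,0,0,0],[0,0,-0.08,0,0,0],[0,0,-0.15,0,0,0],[0,0,-0.25,0,0,0],[0,0,-0.35,0,0,0],[0,0,-0.45,0,0,0],[0,0,-0.55,0,0,0],[0,0,-0.6,0,0,0],[0,0,-0.6,0,0,0],[0,0,-0.6,0,0,0]]' && python3 -m creep '[[-0.05,0.05,0,0,0,0],[-0.1,0.13,0,0,0,0],[-0.1,0.25,0,0,0,0],[-0.1,0.4,0,0,0,0],[-0.1,0.55,0,0,0,0],[-0.1,0.7,0,0,0,0],[-0.1,0.8,0,0,0,0],[-0.1,0.88,0,0,0,0],[-0.1,0.9,0,0,0,0],[-0.1,0.9,0,0,0,0]]';python3 -c "
from h import *
a,_=grab('side');b,_=grab('top')
f=lambda x,u,v:cv2.resize(x[v:v+100,u:u+100,::-1],(390,390),interpolation=2)
cv2.imwrite('pics/c5.png',np.hstack([f(a,210,60),f(b,370,130)]))"
```

```text
t: 17.35
tool_pos: [0.5836, -0.1333, 0.111]
tool_rot: [0.001, 0.782, 0.623, 0.001]
force: [3.1, 1.8, 4.7]
finger_gap: 0.127
grasp_force: 62.4
t: 18.35
tool_pos: [0.5827, -0.1334, 0.1103]
tool_rot: [0.0, 0.782, 0.623, -0.0]
force: [-0.7, 0.5, 0.2]
finger_gap: 0.999
grasp_force: 0.0
t: 19.35
tool_pos: [0.5825, -0.1334, 0.2298]
tool_rot: [-0.0, 0.782, 0.623, -0.0]
force: [0.5, 0.9, -1.0]
finger_gap: 0.999
grasp_force: 0.0
t: 20.35
tool_pos: [0.7539, -0.194, 0.2283]
tool_rot: [-0.001, 0.783, 0.623, -0.001]
force: [0.1, -0.8, -0.3]
finger_gap: 1.002
grasp_force: 0.0
```

View pics/c5.png

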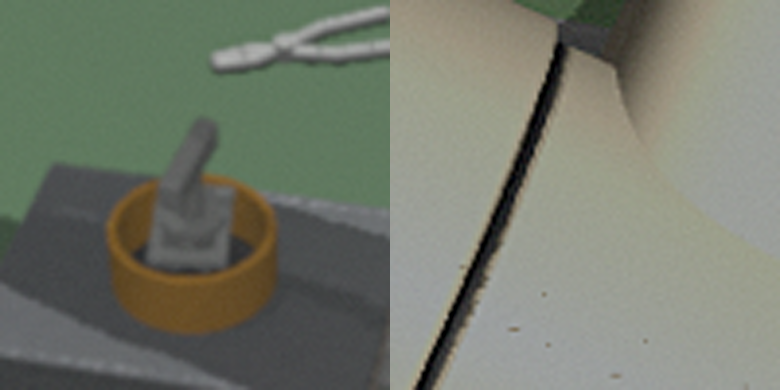

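The key stands free in the lock in the side view, but the arm blocks the top camera. I'll swing it aside to check the plug's angle.

```bash
python3 -m creep '[[0.1,-0.05,-0.02,0,0,0],[0.2,-0.1,-0.05,0,0,0],[0.3,-0.15,-0.05,0,0,0],[0.4,-0.2,-0.05,0,0,0],[0.52,-0.3,-0.05,0,0,0],[0.64,-0.4,-0.05,0,0,0],[0.76,-0.5,-0.05,0,0,0],[0.88,-0.55,-0.05,0,0,0],[1,-0.6,-0.05,0,0,0],[1,-0.6,-0.05,0,0,0]]' && python3 -m creep '[[0.1,0,0,0,0,0],[0.2,0,0,0,0,0],[0.3,0,0,0,0,0],[0.4,0,0,0,0,0],[0.52,0,0,0,0,0],[0.64,0,0,0,0,0],[0.76,0,0,0,0,0],[0.88,0,0,0,0,0],[1,0,0,0,0,0],[1,0,0,0,0,0]]' ;python3 - <<'E'
from h import *
a,_=grab('side');b,_=grab('top')
f=lambda x,u,v:cv2.resize(x[v:v+100,u:u+100,::-1],(390,390),interpolation=2)
cv2.imwrite('pics/c6.png',np.hstack([f(a,210,60),f(b,370,130)]))
from m import blob
blob('top',395,455,155,218,.12,.16,.138,'bar')
blob('top',405,445,165,210,.088,.104,.096,'plug',60,90)
E
```

```text
t: 21.45
tool_pos: [0.68, 0.0324, 0.2421]
tool_rot: [0.0, 0.781, 0.624, 0.001]
force: [-0.1, -0.4, -0.5]
finger_gap: 0.997
grasp_force: 0.0
t: 22.45
tool_pos: [0.7266, 0.2275, 0.2388]
tool_rot: [-0.001, 0.781, 0.624, -0.0]
force: [-0.1, 0.3, -0.1]
finger_gap: 1.004
grasp_force: 0.0
bar top 304 ctr [ 579.9 -133.2] size [56.  17.5] long axis deg 77.1 medz 0.1374 cloud mean [ 0.5816 -0.1334  0.136 ]
plug top 360 ctr [ 583.3 -135.8] size [38.8 63.2] long axis deg 93.2 medz 0.097 cloud mean [ 0.5762 -0.1301  0.0973]
```

View pics/c6.png

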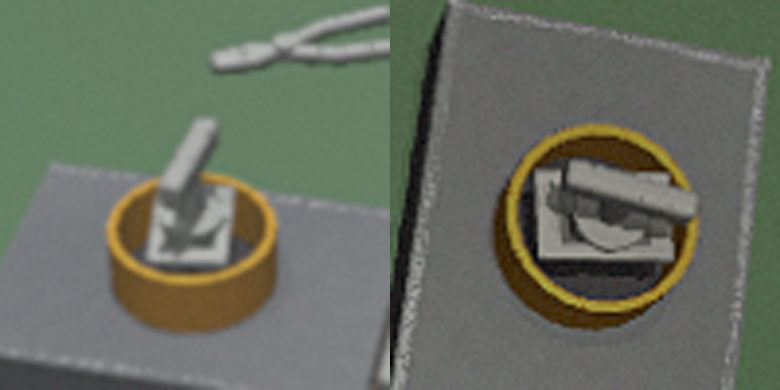

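The plug's long axis has gone from 173.3° to 93.2°, the full 80° of travel. The bar's top is at 137 mm against 138 mm expected for home, and nothing is touching the key.

```bash
python3 -c "
from rig import order
print(order.hand_in())"
```

```text
the job is handed in; nothing more can be done
None
```

I've handed the job in: the T-key stands fully home in the lock, turned clockwise to the 80° stop where the bolt is fully drawn, and the knob key stayed in the cork (about 23 s used of 48 s).

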